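# Tag the vial mixer and hold its guard open

## Task

The vial mixer is to be inspected: before its guard is opened, hook the red saddle tag over the horizontal rail at least 6 cm to one side of the yellow pointer, slide it along the rail without lifting it off until it is centred over the pointer, and let go of it. Then raise the mixer's spring-closed guard by its red bar handle to 60 degrees open (the yellow stripe on the mixer's flank) and keep holding the handle there: the program finishes while holding the guard open. Leave the bottle, marker pen, cap and syringe filter where they are.

Things in the scene. Friction and masses are not known exactly. Their poses are not given: they have to be found in the camera images.
- tag: Loose red saddle tag (yellow diamond, white band), 80 g, an upside-down U standing on its feet: 32 x 50 x 123 mm; origin centre of its underside, z up, y along the saddle (along the rail once hung). Legs 5 mm thick, gap between them 22 mm in x, 75 mm deep, open below and at both y ends. Black grip tab 12 (x) x 26 (y) mm on top, 81 to 123 mm up. Either way round is right.
- tag_grip (a point): Middle of the tag's black grip tab, 107 mm above the tag's underside; same axes as the tag.
- tag_crown (a point): Underside of the tag's bridge, midway between its legs, 75 mm above the tag's underside; it rests on the top of the rail when the tag hangs (6 mm above the rail's axis).
- rail: Fixed rail stand: aluminium base plate 70 (x) x 310 (y) x 12 mm, steel posts at y = -140 and +140 mm, each topped by a black 19 mm ball, and a steel rail of 12 mm diameter along its y axis at 150 mm height. Origin: centre of the base plate's underside.
- rail_mid (a point): Middle of the rail, on its axis, 150 mm above the worktop; y along the rail. The rail is free from y = -125 to +125 mm.
- pointer: Fixed yellow cone pointing up below the rail, with a yellow line across the base plate. Origin on the base plate's top, in the rail's vertical plane; 48 mm high (tip 60 mm above the worktop; the hung tag clears it by 21 mm). Same axes as the rail; stands from -70 to +70 mm along it.
- mixer: Fixed white vial mixer with black front panel, 150 (x) x 190 (y) x 90 mm, front facing -x, a blue vial rack inside. Origin: centre of its underside. A black gauge plate beside its -y flank (7 mm beyond it, up to 175 mm high, 13 to 83 mm behind the middle) has a yellow stripe rising at 60 degrees from the hinge line.
- guard (a joint): Opening angle of the mixer's translucent guard with grey frame, rad: 0 closed (level), 1.047 at 60 degrees, stop at 1.75. Hinged along the mixer's y axis at its far rim; the front edge rises and goes back as it opens. A spring and its weight shut it: about 3 N at the handle; let go, it falls shut.
- guard_handle (a point): Middle of the guard's red bar handle: a round bar of 10 mm diameter and 100 mm length along the mixer's y axis, 45 mm in front of the guard's front edge (40 mm free gap), joined to it by an arm at each end. 194 mm from the hinge line, 95 mm above the worktop when closed, free below. The round bar can turn between the fingers.
- guard_hinge (a point): Point on the guard's hinge line, in the middle of the mixer's width, 76 mm behind the mixer's middle and 95 mm above the worktop.
- bottle: Loose small clear reagent bottle with a pink cap, 56x56x95 mm, bystander; origin at the centre of its underside.
- marker: Loose marker pen with a blue cap lying on the worktop, 13x126x12 mm, long along its y, bystander.
- cap: Loose pink bottle cap, 42x42x24 mm, bystander; origin at the centre of its underside.
- filter: Loose green syringe filter, 28x28x19 mm, bystander; origin at the centre of its underside.
There are look-alikes about, which are no part of the job. Several things have the shape of the tag; the one meant has the colours described above.

How it is judged:
By the outcome, as a careful person would: the job done as asked, in the order asked, and still so for the second after the job is handed in, while the arm keeps its last pose, push and grip.
It also fails if it takes over 54 s, if anything falls off the work surface, if the arm or the gripper's body presses on something with over 40 N, if the wrist force passes 120 N, or if a joint passes its speed limit or range.

## Robot

A 7-joint arm with a two-finger parallel gripper is mounted at the origin on a cart in front of the work surface, level with it; the furniture and walls round the work are solid. World frame = base frame: x ahead of the robot, y to its left, z up, the work surface at z = 0. Lengths are in m, angles in rad, forces in N, time in s.
With the tool pointing down it reaches from about 0.4 to 0.85 m from the base axis. Payload 4.5 kg.
Tool frame: the origin (TCP) lies at the very end of the fingers, on their centre line; the grasp point (between the pads) lies 19 mm behind it; z points along the fingers, y is the line along which they close (so a half turn about z gives the same grasp; the last joint's range is limited). The gripper opens to 88 mm and grips with 3 to 60 N. Pads are 18 mm wide; open, the fingers measure 123 mm over their backs; the gripper's body (75 mm by 187 mm) begins 45 mm behind the grasp point.
Start: joints at [-1.172, 0.689, -0.195, 1.565, 0.157, 0.902, -0.215], TCP at [0.223, 0.584, 0.239] pointing down, gripper open.
Joint ranges: [-3.01, 3.01], [-0.46, 2.08], [-1.47, 1.51], [0.13, 2.56], [-1, 4.14], [0.04, 2.09], [-2.66, 2.66]. Speed limits (rad/s): [2.57, 2.57, 3.14, 3.14, 3.14, 3.14, 3.14].

## Interface

Orientations are given as a unit quaternion [x, y, z, w].
In Python, from plant import r, optics gives the robot as it stands.
- The arm moves only by the tool servo_tool, never from a script. Its arguments are lists of equal length, an entry for each row: "translation": the shift along the tool's x, y, z in m, a list of three; "turn": the turn, a rotation vector about the tool's x, y, z in rad, a list of three. In form: {"translation": [[dx, dy, dz], ...], "turn": [[rx, ry, rz], ...]}. A call has 1 to 10 rows; each row shifts and turns the commanded pose from where the row before left it, along the tool's axes as they then stand; what a row does not reach is not made up. A row lasts 1/8 s, in which the tool goes at most 62.5 mm and 10.7 degrees, less where a joint would pass 70% of its speed; a pose out of reach is approached as far as the arm can. A call is refused whole if a number of a shift passes 0.0625 or a number of a turn 0.188, either way. A call with a gripper value outside its range is refused whole. "grip" is the opening, from 0 (shut) to 1 (fully open), set as the call begins (left out, the last holds). The fingers move at their own pace and stop on an object; "grip_force" is the grip in N (left out, the last holds). Time passes only in rows, so rows that do not move let the fingers close. It gives the time, the measured TCP pose, the force, the opening and the grip force at its end, in the units of the state.
- r.get_state(): the state, without advancing time (a new reading comes with each control period).
- optics.snapshot(name): name is "scene" or "top" or "wrist"; returns a dict with "img" (400x640x3 uint8, red, green, blue), "z_map" (400x640 float32, m along the optical axis (not along the pixel's ray), 0 where there is no reading), "mtx" (3x3 intrinsics, pixels), "R" (3x3) and "t" (3): a world point X has camera coordinates R X + t. Camera axes: x right, y down, z forward; pixel columns grow to the right and rows downward; lengths in m; the calibration is good to about 2 mm. A picture is of the moment at which its call begins.
- r.finish_job(): hands the job in; it is judged then, once.
The state is a dict: "clock": time; "q": joint angles; "qd": joint speeds; "joint_torque": joint torques, N m; "tool_pos": TCP position; "eef_rot": TCP orientation; "contact_force": force on the tool from outside, world axes, zero at the start; "moment": the same for the moment, N m; "opening": opening from 0.0 (shut) to 1.0 (fully open); "finger_force": force on a finger pad.
Only numpy, scipy, OpenCV 4.12 (cv2) and the standard library are available. Lean on these libraries where they do the work, as an engineer would, in place of code of your own. Each camera call takes 0.05 s, during which the arm holds its last target. There are 200 camera calls.

## Working session

There is one attempt and no reset: what is moved stays moved. The work goes in short steps, Python scripts to look and compute and a tool call to move; the robot and the scene stay as the last step left them, time stands still between calls to the robot, and variables do not carry over. Pictures are saved under pics/ and viewed, at most 10 in all, crops included, and the job is handed in when it is done.

Besides the shell and the picture viewer there is one more tool, called after ">>>" as name(argument=value, ...) on one line, values as JSON. servo_tool: Moves the arm, as the interface text tells. Its arguments: {"type":"object","properties":{"translation":{"type":"array"},"turn":{"type":"array"},"grip":{"type":"number"},"grip_force":{"type":"number"}},"required":["translation","turn"]}

```bash
mkdir -p pics; cat > h.py <<'E'
import sys; sys.path.insert(0,'.')
from plant import r, optics
import numpy as np, cv2
def snap(n,f=None):
    s=optics.snapshot(n)
    if f: cv2.imwrite('pics/'+f,s['img'][:,:,::-1])
    np.savez('last_%s.npz'%n,**s); return s
def ray(s,u,v):
    d=s['R'].T@np.linalg.solve(s['mtx'],[u,v,1.]); return -s['R'].T@s['t'],d
def onz(s,u,v,z):
    c,d=ray(s,u,v); return c+d*(z-c[2])/d[2]
def two(s1,p1,s2,p2):
    c1,d1=ray(s1,*p1);c2,d2=ray(s2,*p2)
    k=np.linalg.lstsq(np.c_[d1,-d2],c2-c1,rcond=None)[0]
    a=c1+k[0]*d1;b=c2+k[1]*d2; return (a+b)/2,np.linalg.norm(a-b)
def cloud(s):
    z=s['z_map'];v,u=np.mgrid[:400,:640];P=np.stack([u,v,np.ones_like(u)],-1)@np.linalg.inv(s['mtx']).T*z[...,None]
    return (P-s['t'])@s['R']
E
python3 - <<'E'
from h import *
for n in('scene','top'):
    s=snap(n,n+'1.png'); print(n,-s['R'].T@s['t'],s['mtx'][0,0],s['R'].round(2).tolist())
print(r.get_state())
E
```

```text
scene [0.49614575 0.71484267 1.21837921] 408.2069348405088 [[-1.0, -0.06, 0.01], [-0.06, 0.83, -0.55], [0.03, -0.55, -0.83]]
top [ 0.29838243 -0.00807993  1.40543215] 455.60532733403227 [[0.0, -1.0, 0.01], [-0.98, -0.0, -0.2], [0.2, -0.01, -0.98]]
{'clock': 0.1, 'q': array([-1.17221225,  0.68989313, -0.19452189,  1.56620627,  0.15730506,
        0.90252631, -0.21509592]), 'qd': array([-9.82780569e-05, -2.98602286e-03, -1.08596595e-03, -7.60625790e-04,
       -5.76697621e-04, -4.07189847e-04,  3.42578977e-04]), 'joint_torque': array([-3.19685416e-03, -5.28502357e+01, -1.27155393e+00, -1.53836668e+01,
       -5.25781454e-02,  2.02333991e-03,  4.53871598e-05]), 'tool_pos': array([0.22280985, 0.58333717, 0.23800364]), 'eef_rot': array([ 1.81342673e-01,  9.83419626e-01, -8.16236063e-04, -8.65886193e-05]), 'contact_force': array([-0.55842764, -0.64153047,  0.1787709 ]), 'moment': array([ 0.01719204, -0.03424606, -0.02692543]), 'finger_force': 0.0, 'opening': 0.9946413467668503}
```

View pics/scene1.png

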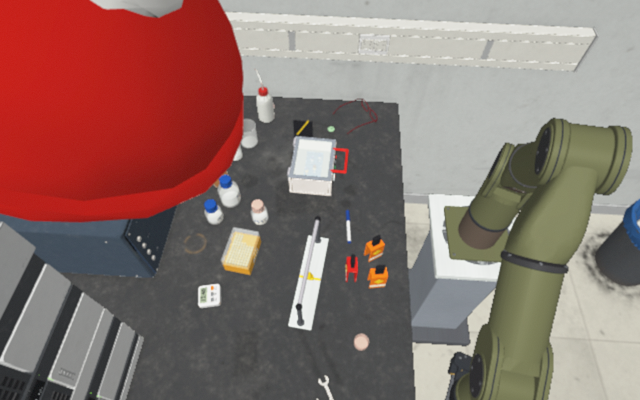

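View pics/top1.png

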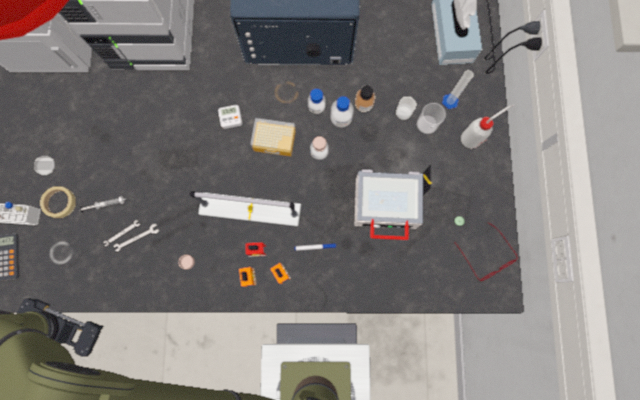

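The scene view shows the red tag near (351,268), orange look-alikes beside it, the rail from (300,315) to (317,222), and the mixer at (313,165). The top view has the tag at (256,249), the rail from (200,200) to (295,210), the pointer at about (250,210) and the red handle at (390,232). Next I'll measure.

```bash
python3 - <<'E'
from h import *
T=np.load('last_top.npz');S=np.load('last_scene.npz')
a=cv2.resize(T['img'][155:290,185:345],None,fx=4,fy=4,interpolation=cv2.INTER_CUBIC)
cv2.imwrite('pics/c1.png',a[:,:,::-1])
def masks(s,nm):
    h=cv2.cvtColor(s['img'],cv2.COLOR_RGB2HSV);H,Sa,V=h[...,0],h[...,1],h[...,2]
    P=cloud(s)
    ok=(P[...,2]<.3)&(P[...,2]>-.02)&(P[...,0]>.2)&(P[...,0]<.8)&(abs(P[...,1])<.5)
    for n,m in(('red',((H<4)|(H>174))&(Sa>170)&(V>80)),('yel',(H>20)&(H<33)&(Sa>150)&(V>120))):
        k,l,st,c=cv2.connectedComponentsWithStats((m&ok).astype('u1'))
        for i in range(1,k):
            if st[i,4]>5:
                q=P[l==i]; rc=cv2.minAreaRect(q[:,:2].astype('f4'))
                print(nm,n,st[i],c[i].round(1),np.median(q,0).round(3),q.min(0).round(3),q.max(0).round(3),[np.round(x,3) for x in rc])
masks(T,'top');masks(S,'scene')
E
```

```text
top red [481 119   7  10  49] [483.7 123.9] [ 0.783 -0.492  0.148] [ 0.77  -0.5    0.138] [ 0.799 -0.483  0.154] [array([ 0.785, -0.491]), array([0.03 , 0.017]), np.float64(0.727)]
top red [370 221  39  19 195] [389.6 233.8] [ 0.46  -0.216  0.099] [ 0.452 -0.289 -0.003] [ 0.504 -0.159  0.107] [array([ 0.476, -0.223]), array([0.13 , 0.049]), np.float64(86.693)]
top red [246 243  19  12 146] [254.6 248.2] [0.424 0.173 0.081] [0.41  0.153 0.001] [0.442 0.201 0.124] [array([0.426, 0.177]), array([0.031, 0.048]), np.float64(2.208)]
top yel [424 175   7   9  28] [426.7 179.1] [ 0.616 -0.317  0.153] [ 0.599 -0.32   0.117] [ 0.637 -0.314  0.18 ] [array([ 0.618, -0.317]), array([0.038, 0.006]), np.float64(1.585)]
top yel [249 204   3   9  22] [250.1 208.1] [0.552 0.2   0.036] [0.544 0.196 0.017] [0.569 0.203 0.054] [array([0.556, 0.198]), array([0.007, 0.025]), np.float64(81.697)]
scene red [259  89   8   6  33] [262.9  91.9] [ 0.784 -0.486  0.146] [ 0.772 -0.499  0.137] [ 0.799 -0.477  0.152] [array([ 0.785, -0.489]), array([0.021, 0.027]), np.float64(79.704)]
scene red [332 148  16  25 119]
[... 328 characters left out ...]
scene yel [297 121  12  14  41] [302.3 127.3] [ 0.619 -0.315  0.141] [ 0.597 -0.32   0.107] [ 0.639 -0.311  0.176] [array([ 0.618, -0.316]), array([0.008, 0.042]), np.float64(86.975)]
scene yel [374 250   6   4  12] [376.6 251.8] [0.347 0.121 0.055] [0.338 0.115 0.05 ] [0.355 0.125 0.063] [array([0.346, 0.121]), array([0.019, 0.003]), np.float64(34.266)]
scene yel [308 273  12   7  36] [311.3 276.8] [0.55  0.21  0.034] [0.523 0.203 0.01 ] [0.558 0.25  0.147] [array([0.55 , 0.221]), array([0.051, 0.029]), np.float64(55.494)]
scene yel [375 280   8   3  19] [378.3 281.1] [0.343 0.219 0.053] [0.331 0.216 0.042] [0.352 0.221 0.062] [array([0.342, 0.218]), array([0.022, 0.003]), np.float64(8.52)]
```

View pics/c1.png

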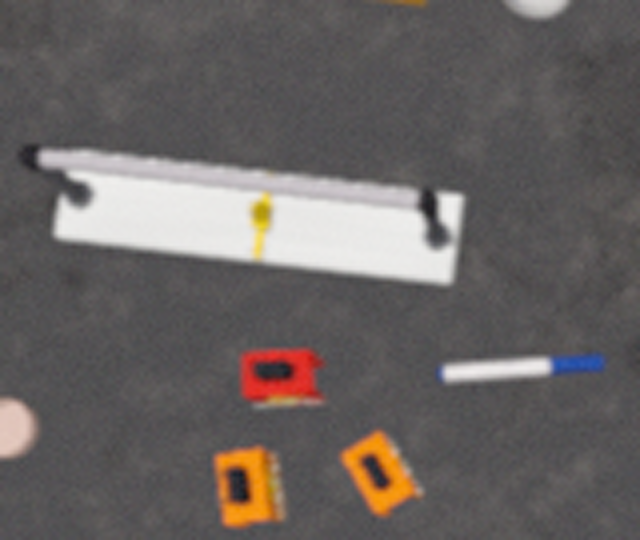

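The crop shows the red tag with its black tab at crop (272,371), its long axis nearly along world y. The rail slopes slightly downwards to the right, with the pointer at crop (262,212). I'll refine with depth from both views.

```bash
cat > m.py <<'E'
from h import *
def line(q):
    c=q.mean(0);d=np.linalg.svd(q-c)[2][0]; d*=-np.sign(d[1]) if abs(d[1])>.5 else 1; return c,d
def run(n,s):
    P=cloud(s);img=s['img'].astype(int);h=cv2.cvtColor(s['img'],cv2.COLOR_RGB2HSV);H,Sa,V=h[...,0],h[...,1],h[...,2]
    red=((H<4)|(H>174))&(Sa>150)&(V>70);yel=(H>20)&(H<33)&(Sa>120)&(V>100)
    box=lambda x0,x1,y0,y1,z0,z1:(P[...,0]>x0)&(P[...,0]<x1)&(P[...,1]>y0)&(P[...,1]<y1)&(P[...,2]>z0)&(P[...,2]<z1)
    m=box(.48,.65,.02,.40,.140,.163); q=P[m]; 
    if len(q):
        c,d=line(q); yaw=np.arctan2(-d[0],d[1]) if d[1]>0 else np.arctan2(d[0],-d[1])
        print(n,'rail n',len(q),'c',c.round(4),'d',d.round(4),'y',q[:,1].min(),q[:,1].max(),'z max/med',q[:,2].max(),np.median(q[:,2]))
        x=lambda y:c[0]+d[0]/d[1]*(y-c[1]); print('  x at y .10,.20,.30',x(.1),x(.2),x(.3))
    for k,b in(('ball-',box(.48,.65,.02,.12,.162,.2)),('ball+',box(.48,.65,.28,.42,.162,.2))):
        print('  ',k,b.sum(),P[b].mean(0).round(4) if b.any() else '')
    t=box(.38,.47,.12,.23,.07,.09)&red; 
    if t.any(): print('  tag bridge',t.sum(),P[t].mean(0).round(4),[np.round(x,4) for x in cv2.minAreaRect(P[t][:,:2].astype('f4'))],np.median(P[t][:,2]))
    t=box(.38,.47,.12,.23,.11,.135); print('  tab',t.sum(),P[t].mean(0).round(4),[np.round(x,4) for x in cv2.minAreaRect(P[t][:,:2].astype('f4'))],P[t][:,2].max())
    t=yel&box(.48,.65,.1,.3,.005,.02);print('  yline',t.sum(),P[t].mean(0).round(4) if t.any() else'')
    t=yel&box(.48,.65,.1,.3,.02,.07);print('  cone',t.sum(),P[t].mean(0).round(4) if t.any() else'')
    t=red&box(.43,.472,-.32,-.1,.08,.12)
    if t.sum()>5:
        c,d=line(P[t]);print('  handle',t.sum(),c.round(4),d.round(4),P[t].min(0).round(4),P[t].max(0).round(4))
    for k,z0,z1 in(('bottle',.03,.11),):
        pass
    t=box(.38,.75,-.36,-.1,.085,.11);print('  mixer',[np.round(x,4) for x in cv2.minAreaRect(P[t][:,:2].astype('f4'))])
if __name__=='__main__':
    run('top',snap('top'));run('scene',snap('scene'))
E
python3 m.py
```

```text
top rail n 467 c [0.5553 0.2072 0.1546] d [-0.1152 -0.9933  0.0015] y 0.05916310135436205 0.353371326063302 z max/med 0.16281770967824438 0.15472578989650662
  x at y .10,.20,.30 0.5428652846150932 0.5544603491254175 0.5660554136357419
   ball- 2 [0.5397 0.0684 0.1634]
   ball+ 1 [0.5662 0.3428 0.1622]
  tag bridge 126 [0.4265 0.176  0.0808] [array([0.4265, 0.178 ]), array([0.0322, 0.0478]), np.float64(2.9858)] 0.0809436881406593
  tab 44 [0.4262 0.1791 0.1221] [array([0.4259, 0.1787]), array([0.0263, 0.0113]), np.float64(89.7856)] 0.13049318972434207
  yline 12 [0.542  0.2034 0.015 ]
  cone 24 [0.5523 0.2002 0.038 ]
  handle 150 [ 0.4588 -0.2136  0.0993] [-0.0328 -0.9994 -0.0069] [ 0.4513 -0.2658  0.0929] [ 0.4718 -0.1584  0.1071]
  mixer [array([ 0.554 , -0.2187]), array([0.1942, 0.2039]), np.float64(87.3107)]
scene rail n 417 c [0.5542 0.2209 0.1536] d [-1.147e-01 -9.934e-01 -4.000e-04] y 0.05929250219771222 0.3564735325954237 z max/med 0.16075552077455782 0.15379386368603254
  x at y .10,.20,.30 0.5402697279415948 0.5518173836784335 0.5633650394152722
   ball- 1 [0.5359 0.0737 0.1631]
   ball+ 0 
  tag bridge 117 [0.4252 0.1848 0.0797] [array([0.4249, 0.18  ]), array([0.031 , 0.0534]), np.float64(1.1892)] 0.07976822069550382
  tab 41 [0.4242 0.1813 0.1192] [array([0.4244, 0.1816]), array([0.0115, 0.0247]), np.float64(3.1875)] 0.12341454720973374
  yline 13 [0.5441 0.2054 0.0148]
  cone 31 [0.5509 0.2089 0.0359]
  handle 77 [ 0.4579 -0.2109  0.0974] [-0.0238 -0.9997 -0.0075] [ 0.4493 -0.2652  0.0916] [ 0.4715 -0.1566  0.1029]
  mixer [array([ 0.5516, -0.2174]), array([0.2028, 0.2046]), np.float64(88.116)]
```

>>> servo_tool(translation=[[0,0,0],[0,0,0],[0,0,0],[0,0,0],[0,0,0],[0,0,0],[0,0,0],[0,0,0]], turn=[[0,0,0.166],[0,0,0.166],[0,0,0.166],[0,0,0.166],[0,0,0.166],[0,0,0.166],[0,0,0.166],[0,0,0]], grip=0.5)

```text
clock: 1.2
tool_pos: [0.2227, 0.5838, 0.2385]
eef_rot: [0.691, 0.723, -0.0, 0.0]
contact_force: [-0.4, -0.2, 0.2]
opening: 0.497
finger_force: 0.0
```

>>> servo_tool(translation=[[-0.041,0.018,0],[-0.041,0.018,0],[-0.041,0.018,0],[-0.041,0.018,0],[-0.041,0.018,0],[-0.041,0.018,0],[-0.041,0.018,0],[-0.041,0.019,0],[-0.042,0.019,0],[-0.042,0.02,0]], turn=[[0,0,0],[0,0,0],[0,0,0],[0,0,0],[0,0,0],[0,0,0],[0,0,0],[0,0,0],[0,0,0],[0,0,0]])

```text
clock: 2.45
tool_pos: [0.4256, 0.1792, 0.2389]
eef_rot: [0.69, 0.724, 0.0, 0.0]
contact_force: [0.8, 0.0, 1.0]
opening: 0.498
finger_force: 0.0
```

>>> servo_tool(translation=[[0,0,0],[0,0,0]], turn=[[0,0,0],[0,0,0]])

```text
clock: 2.7
tool_pos: [0.4247, 0.181, 0.2387]
eef_rot: [0.691, 0.723, 0.0, -0.0]
contact_force: [0.2, 1.1, 0.3]
opening: 0.503
finger_force: 0.0
```

```bash
cat >> h.py <<'E'
from scipy.spatial.transform import Rotation as Ro
def delta(pos,yaw):
    """tool-frame shift and turn to TCP pos with the tool down and its y at world yaw"""
    st=r.get_state();R0=Ro.from_quat(st['eef_rot'])
    y=np.array([np.cos(yaw),np.sin(yaw),0]);z=np.array([0,0,-1.])
    R1=Ro.from_matrix(np.c_[np.cross(y,z),y,z])
    print('clock',round(st['clock'],2),'pos',st['tool_pos'].round(4),'F',st['contact_force'].round(1),'open',round(st['opening'],3),'ff',st['finger_force'])
    print('shift before turn',R0.inv().apply(np.array(pos)-st['tool_pos']).round(4),'after turn',R1.inv().apply(np.array(pos)-st['tool_pos']).round(4),'turn',(R0.inv()*R1).as_rotvec().round(4))
E
python3 - <<'E'
from h import *
s=snap('wrist','w1.png');print(-s['R'].T@s['t'],s['mtx'][0,0])
delta([.4252,.1795,.09],.045)
P=cloud(s);d=P[(abs(P[...,0]-.425)<.04)&(abs(P[...,1]-.18)<.05)&(P[...,2]>.11)&(P[...,2]<.135)]
print(len(d),d.mean(0) if len(d) else '',cv2.minAreaRect(d[:,:2].astype('f4')) if len(d) else '',d[:,2].max() if len(d) else '')
E
```

```text
[0.42097538 0.25396703 0.38477284] 313.82035662417223
clock 2.75 pos [0.4244 0.1816 0.2387] F [-0.5 -0.2 -0.1] open 0.499 ff 0.0
shift before turn [-0.0023  0.0007  0.1487] after turn [-0.0022  0.0007  0.1487] turn [-0.0003 -0.0009  0.0025]
417 [0.42620552 0.18068907 0.12203774] ((0.4260903298854828, 0.17938584089279175), (0.011648673564195633, 0.025553280487656593), 2.363164186477661) 0.1250636678198347
```

View pics/w1.png

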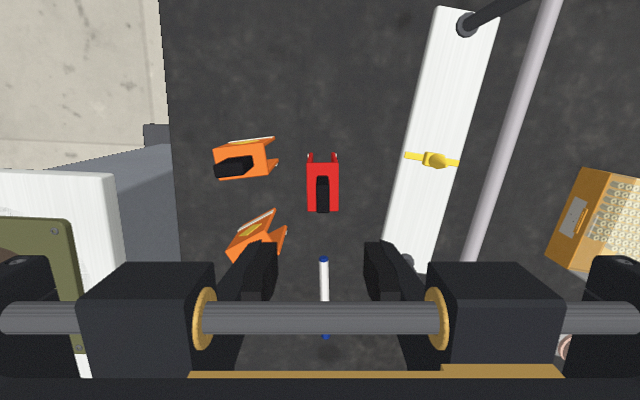

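The wrist view shows the red tag square to the jaws at (322,185), with the look-alikes to the left. The path down is clear, so I'll go down and grasp.

>>> servo_tool(translation=[[-0.001,0.001,0.03],[-0.001,0,0.03],[0,0,0.03],[0,0,0.03],[0,0,0.02],[0,0,0.009],[0,0,0],[0,0,0]], turn=[[0,0,0],[0,0,0],[0,0,0],[0,0,0],[0,0,0],[0,0,0],[0,0,0],[0,0,0]])

```text
clock: 3.75
tool_pos: [0.4263, 0.179, 0.0904]
eef_rot: [0.691, 0.723, 0.001, 0.0]
contact_force: [-0.8, 0.0, 0.1]
opening: 0.504
finger_force: 0.0
```

>>> servo_tool(translation=[[0,0,0],[0,0,0],[0,0,0],[0,0,0],[0,0,0],[0,0,0]], turn=[[0,0,0],[0,0,0],[0,0,0],[0,0,0],[0,0,0],[0,0,0]], grip=0, grip_force=25)

```text
clock: 4.5
tool_pos: [0.4262, 0.1785, 0.0898]
eef_rot: [0.691, 0.722, 0.0, 0.0]
contact_force: [-0.3, -0.1, 2.2]
opening: 0.135
finger_force: 25.0
```

>>> servo_tool(translation=[[0,0,-0.02],[0,0,-0.04],[0,0,-0.04],[0,0,-0.04],[0,0,-0.04],[0,0,-0.01],[0,0,0],[0,0,0]], turn=[[0,0,0],[0,0,0],[0,0,0],[0,0,0],[0,0,0],[0,0,0.08],[0,0,0.08],[0,0,0]])

```text
clock: 5.5
tool_pos: [0.4256, 0.1783, 0.2796]
eef_rot: [0.747, 0.665, -0.0, -0.0]
contact_force: [0.0, 0.1, -0.4]
opening: 0.133
finger_force: 25.0
```

```bash
python3 - <<'E'
from h import *
delta([.563,.288,.28],-.115)
import m
s=snap('wrist','w2.png');P=cloud(s)
q=P[(P[...,2]>.140)&(P[...,2]<.165)&(P[...,0]>.5)&(P[...,0]<.6)&(P[...,1]>.08)&(P[...,1]<.33)]
if len(q):
    c,d=m.line(q);print(len(q),c,d,[c[0]+d[0]/d[1]*(y-c[1]) for y in(.1,.2,.3)],q[:,2].max(),q.min(0),q.max(0))
m.run('wrist',s);m.run('top',snap('top'))
# held tag
q=P[(P[...,2]>.15)&(abs(P[...,0]-.426)<.025)&(abs(P[...,1]-.178)<.04)&(P[...,2]<.29)]
E
```

```text
clock 5.5 pos [0.4256 0.1783 0.2796] F [ 0.   0.1 -0.4] open 0.133 ff 25.000072228722274
shift before turn [ 0.1247  0.1239 -0.0005] after turn [ 0.1247  0.1239 -0.0004] turn [-0.0005  0.0004 -0.    ]
4000 [0.55500303 0.21917338 0.15414536] [-1.15176946e-01 -9.93344896e-01 -4.35274422e-04] [np.float64(0.5411850410236433), np.float64(0.5527799006316648), np.float64(0.5643747602396862)] 0.15794057018346247 [0.53674122 0.09623536 0.14663389] [0.57347931 0.31641052 0.15794057]
wrist rail n 4000 c [0.555  0.2192 0.1541] d [-1.152e-01 -9.933e-01 -4.000e-04] y 0.09623535685351751 0.31641051955294497 z max/med 0.15794057018346247 0.15468289775630356
  x at y .10,.20,.30 0.5411850410236433 0.5527799006316648 0.5643747602396862
   ball- 0 
   ball+ 0 m.py:17: RuntimeWarning: Mean of empty slice.
  t=box(.38,.47,.12,.23,.11,.135); print('  tab',t.sum(),P[t].mean(0).round(4),[np.round(x,4) for x in cv2.minAreaRect(P[t][:,:2].astype('f4'))],P[t][:,2].max())
  ret = um.true_divide(
Traceback (most recent call last):
  File "m.py", line 17, in run
    t=box(.38,.47,.12,.23,.11,.135); print('  tab',t.sum(),P[t].mean(0).round(4),[np.round(x,4) for x in cv2.minAreaRect(P[t][:,:2].astype('f4'))],P[t][:,2].max())
                                                                                                                                                   ~~~~~~~~~~~~~^^
ValueError: zero-size array to reduction operation maximum which has no identity
```

View pics/w2.png

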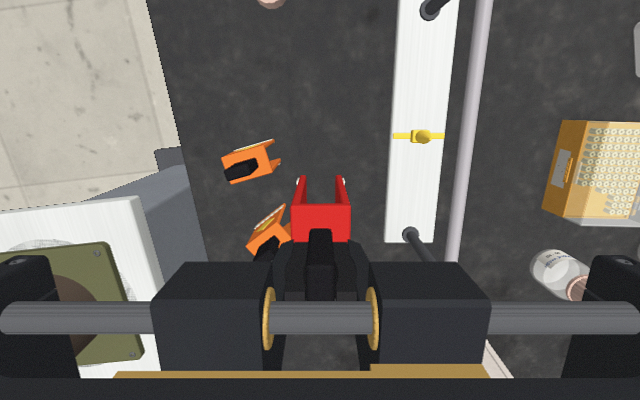

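The tag is held upright and square, and its prongs point at the rail, which is at about (470,130). I'll move it over the rail 8.5 cm to the +y side of the pointer.

>>> servo_tool(translation=[[0.018,0.018,0],[0.018,0.018,0],[0.018,0.018,0],[0.018,0.018,0],[0.018,0.018,0],[0.018,0.018,0],[0.017,0.016,0],[0,0,0],[0,0,0]], turn=[[0,0,0],[0,0,0],[0,0,0],[0,0,0],[0,0,0],[0,0,0],[0,0,0],[0,0,0],[0,0,0]])

```text
clock: 6.68
tool_pos: [0.5628, 0.2874, 0.2791]
eef_rot: [0.747, 0.665, -0.001, -0.0]
contact_force: [-0.1, 0.4, -1.4]
opening: 0.137
finger_force: 25.0
```

```bash
python3 - <<'E'
from h import *
delta([.563,.288,.171],-.115)
def ycone(s,n):
    h=cv2.cvtColor(s['img'],cv2.COLOR_RGB2HSV);P=cloud(s)
    y=(h[...,0]>20)&(h[...,0]<33)&(h[...,1]>120)&(h[...,2]>100)&(abs(P[...,0]-.55)<.05)&(abs(P[...,1]-.2)<.05)
    for z0,z1 in((.006,.018),(.02,.04),(.04,.07)):
        t=y&(P[...,2]>z0)&(P[...,2]<z1)
        if t.any():
            e=P[t]; al=e[:,0]*.115+e[:,1]*.9934
            print(n,z0,t.sum(),e.mean(0).round(4),'along',al.mean().round(4),(al.min()+al.max())/2)
    red=((h[...,0]<4)|(h[...,0]>174))&(h[...,1]>150)&(h[...,2]>70)&(abs(P[...,0]-.56)<.05)&(abs(P[...,1]-.285)<.06)&(P[...,2]>.15)
    e=P[red]
    if len(e):
        u=np.c_[e[:,0]*.9934-e[:,1]*.115,e[:,0]*.115+e[:,1]*.9934]
        print(n,'tag perp/along',u.min(0).round(4),u.max(0).round(4),(u.min(0)+u.max(0))/2,e[:,2].max())
    t=(P[...,2]>.145)&(P[...,2]<.16)&(P[...,0]>.5)&(P[...,0]<.6)&(P[...,1]>.08)&(P[...,1]<.25)
    u=P[t][:,0]*.9934-P[t][:,1]*.115
    if len(u): print(n,'rail perp',u.mean().round(4),np.percentile(u,[2,98]).round(4))
for n in('wrist','scene','top'): ycone(snap(n),n)
st=r.get_state()['tool_pos'];print('tcp perp/along',st[0]*.9934-st[1]*.115,st[0]*.115+st[1]*.9934)
E
```

```text
clock 6.67 pos [0.5628 0.2874 0.2791] F [-0.1  0.4 -1.4] open 0.137 ff 24.99966068426147
shift before turn [0.0008 0.0003 0.1081] after turn [6.000e-04 1.000e-04 1.081e-01] turn [-0.0017  0.0015 -0.0007]
wrist tag perp/along [0.5096 0.3543] [0.5415 0.3757] [0.52554197 0.36497233] 0.28622744868095773
wrist rail perp 0.5279 [0.5225 0.5332]
scene 0.006 11 [0.5322 0.2062 0.0141] along 0.266 0.26560328230179
scene 0.02 11 [0.5464 0.2096 0.0291] along 0.271 0.2705097424940668
scene 0.04 1 [0.5482 0.2094 0.0467] along 0.271 0.2710434369777446
scene tag perp/along [0.5082 0.3566] [0.5396 0.3773] [0.52391047 0.36697913] 0.2834127064858754
scene rail perp 0.5215 [0.5197 0.5252]
top 0.006 10 [0.5397 0.2039 0.0147] along 0.2646 0.2647543127408923
top 0.02 15 [0.5521 0.1999 0.0312] along 0.2621 0.26339275398763184
top 0.04 10 [0.5532 0.2    0.0483] along 0.2623 0.26229147184404666
top tag perp/along [0.4957 0.316 ] [0.567  0.4121] [0.53132699 0.36402379] 0.9567662757873766
top rail perp 0.5278 [0.5226 0.5339]
tcp perp/along 0.5262952708378967 0.3503379153527828
```

>>> servo_tool(translation=[[0,0.0015,0.02],[0,0,0.02],[0,0,0.02],[0,0,0.015],[0,0,0.01],[0,0,0.01],[0,0,0.006],[0,0,0],[0,0,0]], turn=[[0,0,0],[0,0,0],[0,0,0],[0,0,0],[0,0,0],[0,0,0],[0,0,0],[0,0,0],[0,0,0]])

```text
clock: 7.95
tool_pos: [0.5654, 0.2882, 0.1791]
eef_rot: [0.747, 0.665, 0.0, 0.0]
contact_force: [0.3, -0.8, -0.8]
opening: 0.133
finger_force: 25.0
```

```bash
python3 - <<'E'
from h import *
s=snap('scene');cv2.imwrite('pics/s2.png',cv2.resize(s['img'][180:360,270:420],None,fx=4,fy=3.3)[:,:,::-1])
E
```

```text
(no output)
```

View pics/s2.png

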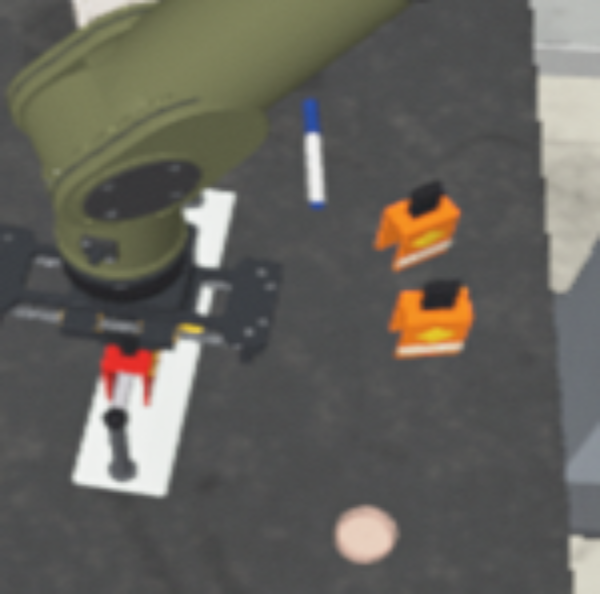

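The tag straddles the rail, with its legs on both sides at (128,380) in the crop. I'll lower it to contact.

>>> servo_tool(translation=[[0,0,0.003],[0,0,0.002],[0,0,0.001],[0,0,0],[0,0,0]], turn=[[0,0,0],[0,0,0],[0,0,0],[0,0,0],[0,0,0]])

```text
clock: 8.62
tool_pos: [0.5651, 0.2881, 0.1727]
eef_rot: [0.747, 0.665, 0.0, -0.0]
contact_force: [0.8, 1.0, -0.8]
opening: 0.134
finger_force: 25.0
```

>>> servo_tool(translation=[[0,0,0.001],[0,0,0.001],[0,0,0],[0,0,0]], turn=[[0,0,0],[0,0,0],[0,0,0],[0,0,0]])

```text
clock: 9.12
tool_pos: [0.5651, 0.2881, 0.1708]
eef_rot: [0.747, 0.665, 0.0, -0.0]
contact_force: [-0.5, -0.7, 0.5]
opening: 0.135
finger_force: 25.0
```

>>> servo_tool(translation=[[0,0,0.001],[0,0,0.001],[0,0,0],[0,0,0]], turn=[[0,0,0],[0,0,0],[0,0,0],[0,0,0]])

```text
clock: 9.62
tool_pos: [0.5652, 0.2881, 0.1707]
eef_rot: [0.747, 0.665, 0.001, -0.0]
contact_force: [-3.5, -1.9, 13.3]
opening: 0.134
finger_force: 25.0
```

>>> servo_tool(translation=[[-0.005,0,-0.001],[-0.01,0,0],[-0.012,0,0],[-0.013,0,0],[-0.013,0,0],[-0.013,0,0],[-0.01,0,0],[-0.006,0,0],[-0.003,0,0],[0,0,0]], turn=[[0,0,0],[0,0,0],[0,0,0],[0,0,0],[0,0,0],[0,0,0],[0,0,0],[0,0,0],[0,0,0],[0,0,0]])

```text
clock: 10.88
tool_pos: [0.5566, 0.2047, 0.1708]
eef_rot: [0.747, 0.665, 0.002, 0.0]
contact_force: [-0.0, 2.4, 7.0]
opening: 0.129
finger_force: 25.0
```

```bash
cat > t.py <<'E'
from h import *
def al(e): return e[:,0]*.115+e[:,1]*.9934
def meas(n,f=None):
    s=snap(n,f);h=cv2.cvtColor(s['img'],cv2.COLOR_RGB2HSV);P=cloud(s)
    near=(abs(P[...,0]-.55)<.07)&(abs(P[...,1]-.2)<.07)
    y=(h[...,0]>20)&(h[...,0]<33)&(h[...,1]>120)&(h[...,2]>100)&near&(P[...,2]<.02)&(P[...,2]>.005)
    red=((h[...,0]<5)|(h[...,0]>174))&(h[...,1]>130)&(h[...,2]>50)&near&(P[...,2]>.07)&(P[...,2]<.17)
    blk=(h[...,2]<60)&near&(P[...,2]>.165)&(P[...,2]<.215)
    for k,m in(('yline',y),('red',red),('blk',blk)):
        if m.sum()>2:
            a=al(P[m]);print(n,k,m.sum(),P[m].mean(0).round(4),'along mean',a.mean().round(4),'mid',np.round((np.percentile(a,2)+np.percentile(a,98))/2,4),'ext',np.percentile(a,[2,98]).round(4),'z',P[m][:,2].min().round(3),P[m][:,2].max().round(3))
if __name__=='__main__':
    for n in('scene','top','wrist'): meas(n,n+'_t%d.png'%(r.get_state()['clock']*10))
    st=r.get_state()['tool_pos'];print(st,'along',st[0]*.115+st[1]*.9934)
E
python3 t.py; ls pics
```

```text
scene yline 15 [0.5443 0.2056 0.0146] along mean 0.2668 mid 0.2682 ext [0.2634 0.2729] z 0.009 0.019
scene red 82 [0.5581 0.2232 0.1563] along mean 0.2859 mid 0.2841 ext [0.2742 0.2941] z 0.111 0.169
scene blk 50 [0.5577 0.2151 0.1942] along mean 0.2778 mid 0.2775 ext [0.2726 0.2824] z 0.177 0.208
top yline 9 [0.5429 0.2034 0.0153] along mean 0.2645 mid 0.2643 ext [0.2627 0.2659] z 0.011 0.02
top red 40 [0.557  0.1844 0.1536] along mean 0.2472 mid 0.2484 ext [0.2424 0.2544] z 0.124 0.166
wrist yline 167 [0.5524 0.2038 0.0148] along mean 0.266 mid 0.2658 ext [0.2621 0.2696] z 0.012 0.016
wrist red 2470 [0.558  0.2229 0.154 ] along mean 0.2856 mid 0.283 ext [0.2732 0.2927] z 0.084 0.17
wrist blk 5005 [0.5571 0.2135 0.1964] along mean 0.2762 mid 0.2731 ext [0.2656 0.2807] z 0.165 0.215
[0.55659333 0.20463113 0.17076568] along 0.26728879246575765
c1.png
s2.png
scene1.png
scene_t108.png
top1.png
top_t109.png
w1.png
w2.png
wrist_t109.png
```

>>> servo_tool(translation=[[-0.001,0,0],[-0.0013,0,0],[0,0,0],[0,0,0]], turn=[[0,0,0],[0,0,0],[0,0,0],[0,0,0]])

```text
clock: 11.52
tool_pos: [0.5564, 0.2031, 0.1708]
eef_rot: [0.747, 0.665, 0.002, -0.0]
contact_force: [0.4, 3.9, 6.4]
opening: 0.131
finger_force: 25.0
```

```bash
python3 t.py
```

```text
scene yline 14 [0.5433 0.2052 0.0138] along mean 0.2663 mid 0.2678 ext [0.263  0.2725] z 0.008 0.02
scene red 88 [0.5576 0.222  0.1564] along mean 0.2847 mid 0.2836 ext [0.2736 0.2936] z 0.108 0.169
scene blk 50 [0.5581 0.2143 0.1947] along mean 0.277 mid 0.2768 ext [0.2726 0.2809] z 0.173 0.206
top yline 8 [0.5359 0.2044 0.0154] along mean 0.2647 mid 0.2651 ext [0.263  0.2673] z 0.011 0.019
top red 42 [0.5572 0.1829 0.1551] along mean 0.2457 mid 0.2476 ext [0.2412 0.254 ] z 0.123 0.166
wrist yline 154 [0.5527 0.2038 0.0148] along mean 0.266 mid 0.2659 ext [0.2628 0.269 ] z 0.013 0.017
wrist red 2482 [0.5578 0.2213 0.1541] along mean 0.284 mid 0.2814 ext [0.2716 0.2912] z 0.085 0.169
wrist blk 4979 [0.5569 0.2119 0.1962] along mean 0.2746 mid 0.2714 ext [0.2638 0.2791] z 0.165 0.215
[0.55637134 0.20309582 0.17077364] along 0.26573808876238003
```

>>> servo_tool(translation=[[0,0,0],[0,0,0],[0,0,0],[0,0,0]], turn=[[0,0,0],[0,0,0],[0,0,0],[0,0,0]], grip=0.5)

```text
clock: 12.18
tool_pos: [0.5549, 0.201, 0.1695]
eef_rot: [0.747, 0.665, -0.0, -0.0]
contact_force: [0.1, -0.1, 0.1]
opening: 0.499
finger_force: 0.0
```

>>> servo_tool(translation=[[0,0,-0.01],[0,0,-0.02],[0,0,-0.03],[0,0,-0.03],[0,0,-0.03],[0,0,0],[0,0,0]], turn=[[0,0,0],[0,0,0],[0,0,0],[0,0,0],[0,0,0],[0,0,0],[0,0,0]])

```text
clock: 13.05
tool_pos: [0.5545, 0.2012, 0.2893]
eef_rot: [0.747, 0.665, -0.0, -0.0]
contact_force: [0.0, -0.0, -0.9]
opening: 0.5
finger_force: 0.0
```

```bash
python3 t.py; python3 -c "
from h import *
delta([.40,-.213,.25],-.04)"; cp pics/wrist_t*.png /tmp; ls pics
```

```text
scene yline 14 [0.5433 0.2057 0.015 ] along mean 0.2668 mid 0.2683 ext [0.2645 0.2722] z 0.012 0.019
scene red 130 [0.5538 0.2137 0.1573] along mean 0.276 mid 0.2689 ext [0.2447 0.2931] z 0.088 0.17
scene blk 36 [0.5554 0.2118 0.1976] along mean 0.2743 mid 0.2714 ext [0.2612 0.2816] z 0.177 0.206
top yline 11 [0.5403 0.2036 0.0155] along mean 0.2644 mid 0.2646 ext [0.263  0.2661] z 0.01 0.019
top red 94 [0.5518 0.1887 0.1575] along mean 0.2509 mid 0.2539 ext [0.2413 0.2664] z 0.121 0.17
top blk 23 [0.5548 0.195  0.1978] along mean 0.2575 mid 0.2576 ext [0.2524 0.2628] z 0.181 0.208
wrist yline 61 [0.5495 0.2044 0.015 ] along mean 0.2663 mid 0.2662 ext [0.2632 0.2691] z 0.013 0.017
wrist red 1329 [0.5558 0.2099 0.1588] along mean 0.2724 mid 0.2671 ext [0.2432 0.2911] z 0.088 0.168
wrist blk 608 [0.5574 0.2066 0.1987] along mean 0.2694 mid 0.267 ext [0.2547 0.2792] z 0.166 0.206
[0.55432099 0.201155   0.28858088] along 0.26357429098173546
clock 13.2 pos [0.5543 0.2012 0.2886] F [-0.5  0.5 -0.3] open 0.499 ff 0.0
shift before turn [-0.4292 -0.1053  0.0393] after turn [-0.42   -0.1376  0.0386] turn [-0.0021  0.001  -0.0759]
c1.png
s2.png
scene1.png
scene_t108.png
scene_t115.png
scene_t130.png
top1.png
top_t109.png
top_t115.png
top_t131.png
w1.png
w2.png
wrist_t109.png
wrist_t116.png
wrist_t131.png
```

The tag is released and hanging within about 1 mm of the pointer. Next I'll move to above the handle.

>>> servo_tool(translation=[[-0.03,-0.004,0],[-0.045,-0.005,0],[-0.045,-0.005,0],[-0.045,-0.005,0.005],[-0.045,-0.005,0.005],[-0.045,-0.005,0.005],[-0.045,-0.005,0.005],[-0.045,-0.006,0.01],[-0.045,-0.006,0.01],[-0.033,-0.005,0]], turn=[[0,0,0],[0,0,0],[0,0,0],[0,0,0],[0,0,0],[0,0,0],[0,0,0],[0,0,0],[0,0,0],[0,0,0]])

```text
clock: 14.45
tool_pos: [0.4538, -0.2147, 0.2484]
eef_rot: [0.748, 0.664, -0.001, -0.001]
contact_force: [0.3, -0.3, -0.1]
opening: 0.503
finger_force: 0.0
```

>>> servo_tool(translation=[[0,0,0],[0,0,0],[0,0,0]], turn=[[0,0,-0.075],[0,0,0],[0,0,0]])

```text
clock: 14.82
tool_pos: [0.4554, -0.2123, 0.2494]
eef_rot: [0.721, 0.692, 0.0, -0.0]
contact_force: [0.7, 0.3, 0.1]
opening: 0.501
finger_force: 0.0
```

```bash
cat > g.py <<'E'
from h import *
from m import line
for n in('wrist','top','scene'):
    s=snap(n,'g_%s.png'%n);h=cv2.cvtColor(s['img'],cv2.COLOR_RGB2HSV);P=cloud(s)
    red=((h[...,0]<5)|(h[...,0]>174))&(h[...,1]>130)&(h[...,2]>50)
    for z0 in(.085,):
        m=red&(P[...,0]>.43)&(P[...,0]<.53)&(P[...,1]<-.1)&(P[...,1]>-.33)&(P[...,2]>z0)&(P[...,2]<.115)
        e=P[m]
        if len(e)<5: print(n,'none');continue
        b=e[(e[:,0]<.47)&(e[:,1]>-.26)&(e[:,1]<-.165)]
        if len(b)>5:
            c,d=line(b);print(n,len(b),'bar',c.round(4),'yaw',np.arctan(-d[0]/d[1]).round(4),'x',np.percentile(b[:,0],[2,98]).round(4),'z',np.percentile(b[:,2],[2,50,98]).round(4))
        print('  all y',np.percentile(e[:,1],[1,99]).round(4),'x',np.percentile(e[:,0],[1,99]).round(4))
delta([.457,-.212,.077],-.035)
E
python3 g.py
```

```text
wrist 1045 bar [ 0.4577 -0.2111  0.0983] yaw -0.0347 x [0.4514 0.4668] z [0.0948 0.0986 0.1005]
  all y [-0.2671 -0.159 ] x [0.4513 0.5082]
top 66 bar [ 0.4586 -0.1899  0.0984] yaw -0.0485 x [0.4543 0.4659] z [0.0939 0.0988 0.1029]
  all y [-0.2206 -0.1582] x [0.4543 0.5054]
scene 60 bar [ 0.4559 -0.2204  0.0974] yaw 0.0031 x [0.4491 0.4675] z [0.0917 0.0978 0.1022]
  all y [-0.2662 -0.1544] x [0.4491 0.5027]
clock 14.97 pos [ 0.4556 -0.2123  0.2496] F [ 0.1 -0.1 -0.3] open 0.498 ff 0.0
shift before turn [0.0003 0.0015 0.1726] after turn [0.0004 0.0014 0.1726] turn [-0.0002 -0.0002 -0.0054]
```

View pics/g_wrist.png

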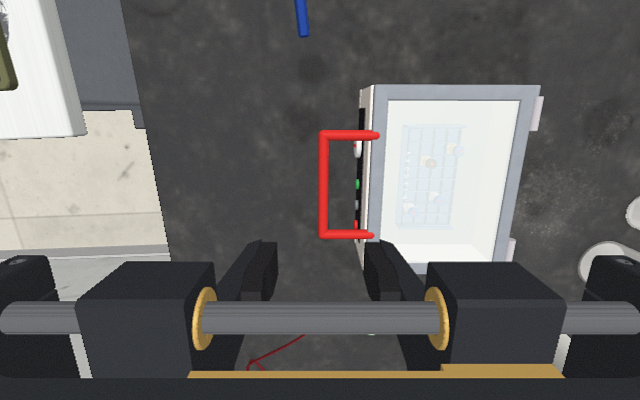

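The wrist view shows the red bar from (323,133) to (323,235), centred under the jaws, with free space behind it. I'll narrow the jaws, go down and grip.

>>> servo_tool(translation=[[0,0.001,0.02],[0,0.001,0.035],[0,0,0.035],[0,0,0.035],[0,0,0.025],[0,0,0.015],[0,0,0.008],[0,0,0],[0,0,0]], turn=[[0,0,0],[0,0,0],[0,0,0],[0,0,0],[0,0,0],[0,0,0],[0,0,0],[0,0,0],[0,0,0]], grip=0.32)

```text
clock: 16.1
tool_pos: [0.4579, -0.2132, 0.0774]
eef_rot: [0.721, 0.692, 0.0, 0.001]
contact_force: [0.5, -0.4, -0.5]
opening: 0.321
finger_force: 0.0
```

>>> servo_tool(translation=[[0,0,0],[0,0,0],[0,0,0],[0,0,0],[0,0,0],[0,0,0]], turn=[[0,0,0],[0,0,0],[0,0,0],[0,0,0],[0,0,0],[0,0,0]], grip=0, grip_force=40)

```text
clock: 16.85
tool_pos: [0.4579, -0.2131, 0.0768]
eef_rot: [0.721, 0.692, 0.0, 0.0]
contact_force: [-0.0, -0.4, 1.1]
opening: 0.09
finger_force: 39.5
```

```bash
python3 - <<'E'
from h import *
delta([.457,-.212,.077],-.04)
# arc: shifts in tool frame, bar start angle 0 about hinge
p=np.array([0,0.]);
for a in range(5,66,5):
    t=np.radians(a);n=np.array([.194*(1-np.cos(t)),.194*np.sin(t)]);print(a,(n-p).round(4),n.round(4));p=n
E
```

```text
clock 16.85 pos [ 0.4579 -0.2131  0.0768] F [-0.  -0.4  1.1] open 0.09 ff 39.48423519730568
shift before turn [ 0.001  -0.0009 -0.0002] after turn [ 0.001  -0.0009 -0.0002] turn [ 0.0009  0.0002 -0.0009]
5 [0.0007 0.0169] [0.0007 0.0169]
10 [0.0022 0.0168] [0.0029 0.0337]
15 [0.0037 0.0165] [0.0066 0.0502]
20 [0.0051 0.0161] [0.0117 0.0664]
25 [0.0065 0.0156] [0.0182 0.082 ]
30 [0.0078 0.015 ] [0.026 0.097]
35 [0.0091 0.0143] [0.0351 0.1113]
40 [0.0103 0.0134] [0.0454 0.1247]
45 [0.0114 0.0125] [0.0568 0.1372]
50 [0.0125 0.0114] [0.0693 0.1486]
55 [0.0134 0.0103] [0.0827 0.1589]
60 [0.0143 0.0091] [0.097 0.168]
65 [0.015  0.0078] [0.112  0.1758]
```

>>> servo_tool(translation=[[0,0.0003,-0.0085],[0,0.0004,-0.0084],[0,0.0011,-0.0084],[0,0.0011,-0.0084],[0,0.0037,-0.0165],[0,0.0051,-0.0161],[0,0,0],[0,0,0]], turn=[[0,0,0],[0,0,0],[0,0,0],[0,0,0],[0,0,0],[0,0,0],[0,0,0],[0,0,0]])

```text
clock: 17.85
tool_pos: [0.4695, -0.2136, 0.1428]
eef_rot: [0.721, 0.692, 0.0, 0.0]
contact_force: [5.1, -1.4, -5.6]
opening: 0.092
finger_force: 40.3
```

```bash
python3 - <<'E'
from h import *
s=snap('wrist','g2.png');st=r.get_state();print(st['tool_pos'],st['opening'],st['contact_force'])
E
```

```text
[ 0.46940407 -0.21356477  0.14261137] 0.08907578941976631 [ 4.49806765 -0.64609388 -5.90090644]
```

View pics/g2.png

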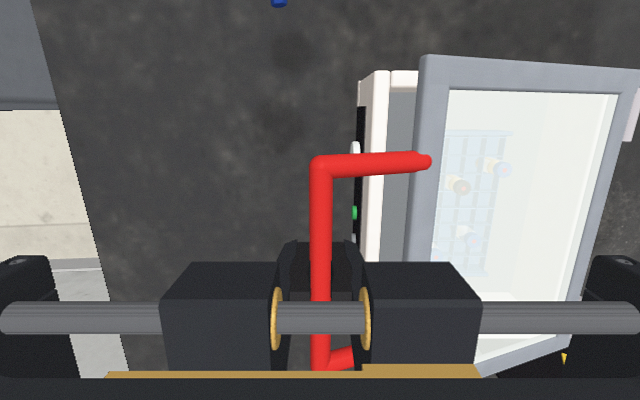

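The bar is held between the pads and the guard is lifted about 20°. I'll continue along the arc.

>>> servo_tool(translation=[[0,0.007,-0.0156],[0,0.0078,-0.015],[0,0.0091,-0.0143],[0,0.0103,-0.0134],[0,0.0114,-0.0125],[0,0.0125,-0.0114],[0,0.0134,-0.0103],[0,0,0],[0,0,0]], turn=[[0,0,0],[0,0,0],[0,0,0],[0,0,0],[0,0,0],[0,0,0],[0,0,0],[0,0,0],[0,0,0]])

```text
clock: 19.02
tool_pos: [0.5398, -0.2166, 0.2323]
eef_rot: [0.722, 0.692, -0.001, -0.001]
contact_force: [8.0, -3.8, -17.9]
opening: 0.092
finger_force: 40.9
```

```bash
cat > a.py <<'E'
from h import *
from m import line
st=r.get_state();print(st['clock'],st['tool_pos'],st['opening'],st['contact_force'])
T=st['tool_pos']
# angle by handle (TCP+19mm) travelled from closed (.4579,.0768)
x,z=T[0]-.4579,T[2]-.0768
print('angle from z',np.degrees(np.arcsin(z/.194)),'from x',np.degrees(np.arccos(1-x/.194)))
for n in('top','scene','wrist'):
    s=snap(n,'a_%s_%d.png'%(n,st['clock']*10));h=cv2.cvtColor(s['img'],cv2.COLOR_RGB2HSV);P=cloud(s)
    red=((h[...,0]<5)|(h[...,0]>174))&(h[...,1]>130)&(h[...,2]>50)&(P[...,0]>.42)&(P[...,0]<.65)&(P[...,1]<-.12)&(P[...,1]>-.3)&(P[...,2]>.12)&(P[...,2]<.32)
    yel=(h[...,0]>20)&(h[...,0]<33)&(h[...,1]>120)&(h[...,2]>100)&(P[...,0]>.55)&(P[...,0]<.7)&(P[...,1]<-.28)&(P[...,1]>-.35)&(P[...,2]>.09)
    for k,m in(('red',red),('yel',yel)):
        e=P[m]
        if len(e)<6: continue
        c=e.mean(0);d=np.linalg.svd(e[:,[0,2]]-c[[0,2]])[2][0]
        print(n,k,len(e),c.round(4),'slope deg',np.degrees(np.arctan2(d[1],d[0])).round(1),'angle about hinge(.632,.095)',np.degrees(np.arctan2(c[2]-.095,.632-c[0])).round(1),e.min(0).round(3),e.max(0).round(3))
E
python3 a.py
```

```text
19.025 [ 0.5397853  -0.21664555  0.23234429] 0.0921560742339933 [  7.9903445   -3.75756204 -17.86530714]
angle from z 53.299908242644435 from x 54.696263819985084
top red 52 [ 0.5468 -0.1729  0.252 ] slope deg 124.1 angle about hinge(.632,.095) 61.5 [ 0.528 -0.191  0.223] [ 0.571 -0.163  0.311]
scene red 94 [ 0.5427 -0.1962  0.2531] slope deg 115.8 angle about hinge(.632,.095) 60.5 [ 0.532 -0.264  0.213] [ 0.568 -0.159  0.305]
scene yel 30 [ 0.6139 -0.3162  0.1521] slope deg -55.9 angle about hinge(.632,.095) 72.4 [ 0.597 -0.324  0.117] [ 0.639 -0.313  0.173]
wrist red 5572 [ 0.5439 -0.2014  0.2524] slope deg 129.8 angle about hinge(.632,.095) 60.8 [ 0.532 -0.269  0.215] [ 0.574 -0.162  0.283]
```

>>> servo_tool(translation=[[0,0.006,-0.003],[0,0.006,-0.0035],[0,0.0054,-0.003],[0,0,0],[0,0,0],[0,0,0]], turn=[[0,0,0],[0,0,0],[0,0,0],[0,0,0],[0,0,0],[0,0,0]])

```text
clock: 19.92
tool_pos: [0.5559, -0.2173, 0.2423]
eef_rot: [0.722, 0.692, -0.002, -0.002]
contact_force: [3.2, -3.9, -17.0]
opening: 0.081
finger_force: 40.8
```

```bash
python3 a.py; python3 - <<'E'
from h import *
s=np.load('last_scene.npz');P=cloud(s);h=cv2.cvtColor(s['img'],cv2.COLOR_RGB2HSV)
st=r.get_state()['tool_pos'];print('tcp angle',np.degrees(np.arctan2(st[2]+.019-.0955,.652-st[0])),np.hypot(st[2]+.019-.0955,.652-st[0]))
# guard frame points: strip near the mixer's edges, above 0.11, not red/yellow; fit plane
for n in('scene','top','wrist'):
    s=np.load('last_%s.npz'%n);P=cloud(s);h=cv2.cvtColor(s['img'],cv2.COLOR_RGB2HSV)
    m=(h[...,1]<60)&(h[...,2]>90)&(P[...,0]>.54)&(P[...,0]<.68)&(P[...,1]<-.12)&(P[...,1]>-.305)&(P[...,2]>.11)&(P[...,2]<.25)
    e=P[m]
    if len(e)<20: print(n,len(e));continue
    c=np.median(e,0);d=np.linalg.svd(e-e.mean(0))[2][2]
    print(n,len(e),c.round(3),'plane normal',d.round(3),'tilt',np.degrees(np.arctan2(np.hypot(d[0],d[1]),abs(d[2]))).round(1))
a=np.load('last_scene.npz')['img'][90:210,270:390];cv2.imwrite('pics/s5.png',cv2.resize(a,None,fx=5,fy=5,interpolation=cv2.INTER_CUBIC)[:,:,::-1])
E
```

```text
19.925 [ 0.55589038 -0.21731176  0.24225727] 0.08114778009016059 [  3.1954765   -3.93155965 -16.95356074]
angle from z 58.52548663606395 from x 60.33717801169573
top red 46 [ 0.5621 -0.1741  0.2626] slope deg 124.2 angle about hinge(.632,.095) 67.4 [ 0.554 -0.19   0.231] [ 0.582 -0.163  0.273]
scene red 91 [ 0.5585 -0.1945  0.262 ] slope deg -60.3 angle about hinge(.632,.095) 66.2 [ 0.548 -0.265  0.228] [ 0.581 -0.157  0.288]
wrist red 5365 [ 0.5593 -0.2027  0.263 ] slope deg 124.8 angle about hinge(.632,.095) 66.6 [ 0.549 -0.269  0.224] [ 0.586 -0.162  0.289]
tcp angle 59.88315399479733 0.19161235936346097
scene 606 [ 0.609 -0.202  0.167] plane normal [ 0.869 -0.039  0.493] tilt 60.5
top 430 [ 0.611 -0.166  0.176] plane normal [ 0.865 -0.047  0.499] tilt 60.1
wrist 11874 [ 0.601 -0.18   0.19 ] plane normal [ 0.866 -0.044  0.498] tilt 60.1
```

View pics/s5.png

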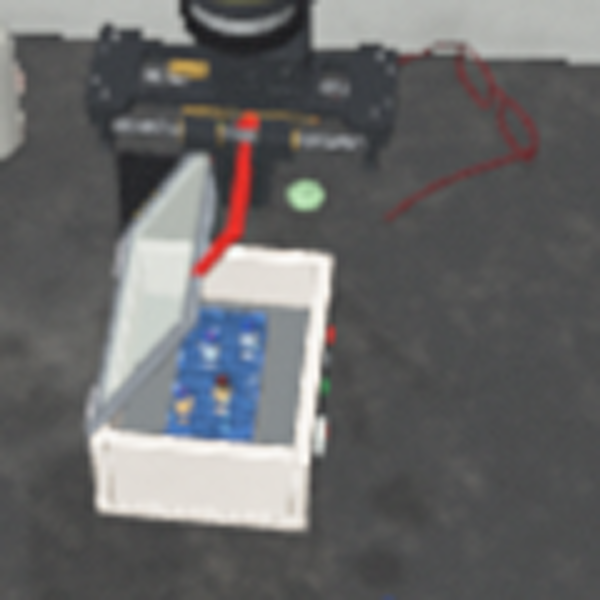

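The guard plane measures 60.1–60.5° in all three views, and the scene crop shows the gripper holding the bar. I'll ease the radial pull a little and check both parts again.

>>> servo_tool(translation=[[0,0.0006,0.0011],[0,0,0],[0,0,0],[0,0,0],[0,0,0],[0,0,0],[0,0,0],[0,0,0]], turn=[[0,0,0],[0,0,0],[0,0,0],[0,0,0],[0,0,0],[0,0,0],[0,0,0],[0,0,0]])

```text
clock: 21.08
tool_pos: [0.5585, -0.2174, 0.2436]
eef_rot: [0.722, 0.692, -0.0, 0.0]
contact_force: [3.2, -4.3, -15.3]
opening: 0.087
finger_force: 40.7
```

```bash
python3 - <<'E'
from h import *
import t
for n in('scene','top','wrist'):
    t.meas(n)
    s=np.load('last_%s.npz'%n);P=cloud(s);h=cv2.cvtColor(s['img'],cv2.COLOR_RGB2HSV)
    m=(h[...,1]<60)&(h[...,2]>90)&(P[...,0]>.54)&(P[...,0]<.68)&(P[...,1]<-.12)&(P[...,1]>-.305)&(P[...,2]>.11)&(P[...,2]<.25)
    d=np.linalg.svd(P[m]-P[m].mean(0),full_matrices=False)[2][2]
    print(n,'tilt',np.degrees(np.arctan2(np.hypot(d[0],d[1]),abs(d[2]))).round(1))
st=r.get_state();print(st['clock'],st['tool_pos'],st['opening'],st['contact_force'])
E
```

```text
scene yline 13 [0.5424 0.205  0.0142] along mean 0.2661 mid 0.2667 ext [0.2649 0.2685] z 0.011 0.018
scene red 130 [0.5538 0.2135 0.1572] along mean 0.2758 mid 0.2693 ext [0.2461 0.2924] z 0.089 0.17
scene blk 37 [0.5553 0.211  0.197 ] along mean 0.2735 mid 0.2697 ext [0.2584 0.2809] z 0.172 0.206
scene tilt 61.2
top yline 10 [0.54   0.2039 0.0146] along mean 0.2647 mid 0.2647 ext [0.2626 0.2668] z 0.012 0.017
top red 140 [0.5511 0.1982 0.1588] along mean 0.2602 mid 0.2647 ext [0.2415 0.2878] z 0.121 0.168
top blk 40 [0.5554 0.1995 0.1988] along mean 0.2621 mid 0.2623 ext [0.2535 0.2711] z 0.183 0.207
top tilt 60.8
wrist tilt 60.9
21.225 [ 0.55854599 -0.21739878  0.2436286 ] 0.08575233334241245 [  3.14212162  -4.1070298  -15.48320213]
```

>>> servo_tool(translation=[[0,-0.0018,0.0023],[0,0,0],[0,0,0],[0,0,0],[0,0,0],[0,0,0],[0,0,0],[0,0,0],[0,0,0],[0,0,0]], turn=[[0,0,0],[0,0,0],[0,0,0],[0,0,0],[0,0,0],[0,0,0],[0,0,0],[0,0,0],[0,0,0],[0,0,0]])

```text
clock: 22.48
tool_pos: [0.5564, -0.2173, 0.2422]
eef_rot: [0.722, 0.692, -0.0, 0.0]
contact_force: [-3.9, -3.6, -1.0]
opening: 0.084
finger_force: 39.6
```

```bash
python3 - <<'E'
from h import *
for n in('scene','top','wrist','wrist','top'):
    s=snap(n);P=cloud(s);h=cv2.cvtColor(s['img'],cv2.COLOR_RGB2HSV)
    m=(h[...,1]<60)&(h[...,2]>90)&(P[...,0]>.54)&(P[...,0]<.68)&(P[...,1]<-.12)&(P[...,1]>-.305)&(P[...,2]>.11)&(P[...,2]<.25)
    d=np.linalg.svd(P[m]-P[m].mean(0),full_matrices=False)[2][2]
    print(n,'tilt',np.degrees(np.arctan2(np.hypot(d[0],d[1]),abs(d[2]))).round(1))
    st=r.get_state();print(st['clock'],st['tool_pos'],st['opening'],st['contact_force'])
E
```

```text
scene tilt 60.5
22.525 [ 0.55638748 -0.2173633   0.24216433] 0.0813012243688473 [-3.87904919 -4.0119192  -1.48214408]
top tilt 60.2
22.575 [ 0.5563656  -0.21734045  0.24214313] 0.08391302637092156 [-4.06637839 -2.49761705 -0.50184971]
wrist tilt 60.2
22.625 [ 0.55638171 -0.21734046  0.24214545] 0.08647743798372884 [-4.03977449 -3.10005534 -2.13097183]
wrist tilt 60.2
22.675 [ 0.55638433 -0.21733606  0.24217855] 0.08338095494917326 [-4.19898329 -3.86108517 -0.99651694]
top tilt 60.2
22.725 [ 0.5563478  -0.2173254   0.24211966] 0.08573425018351806 [-4.24725883 -3.56160572 -0.69994995]
```

The guard is steady at 60.2°, the force is only the spring, and the tag is still in place. I'll hand in now.

```bash
python3 -c "
from h import *
print(r.finish_job())"
```

```text
the job is handed in; nothing more can be done
None
```

I handed the job in at about 23 s. The red tag was hooked about 8.5 cm to one side, slid along the rail to within about 1 mm of the pointer and released, and the gripper is holding the guard open at about 60° by its handle.

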